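Call the helper and point out the elephant for the turntable

ROBOT

A 6-joint arm with a two-finger parallel gripper is mounted at the origin on the work surface. World frame = base frame: x ahead of the robot, y to its left, z up, the work surface at z = 0. Lengths are in m, angles in degrees, forces in N, time in s.
With the tool pointing down it reaches from about 0.3 to 0.85 m from the base axis. Payload 4.2 kg.
Tool frame: the origin (TCP) lies on the centre line of the jaws, within the pads' length; the fingertips stand 11 mm ahead of it and the grasp point (between the pads) lies 8 mm behind it; y points along the fingers, x is the direction in which the jaws open and shut, and the axes are right-handed (so a half turn about y gives the same grasp; the last joint's range is limited). The gripper opens to 91 mm and grips with 3 to 60 N. Pads are 32 mm wide; open, the fingers measure 118 mm over their backs; the gripper's body (76 mm by 178 mm) begins 60 mm behind the grasp point.
Start: joints at [70.359, 18.312, 89.639, -0, 72.044, -1.146], TCP at [0.182, 0.545, 0.225] pointing down, gripper open.
Joint ranges: [-177.97, 177.97], [-48.28, 115.42], [12.27, 149.76], [-77.06, 257.06], [2.81, 150.46], [-146.56, 146.56]. Speed limits (degrees/s): [147.25, 147.25, 180, 180, 180, 180].

INTERFACE

Orientations are given as a 3x3 rotation matrix whose columns are the frame's x, y, z axes.
In Python, from station import env gives the robot as it stands. Calls block until the motion is done:
- env.movep(position, orientation): joint-space move of the TCP to a pose.
- env.move_linear(position, ori=None, v=0.15): straight line of the TCP; ori=None keeps the orientation; v is the mean speed in m/s.
- env.move_joints(angles): joint-space move.
- env.grip(opening, grip_force=None): opening from 0.0 (shut) to 1.0 (fully open); grip_force is the grip in N (None keeps the last); returns when the fingers have stopped.
- env.wait(seconds).
- env.ik(position, orientation): joint angles nearest the present ones, or None.
- env.get_state(): the state.
- env.get_image(name): name is "side" or "top"; returns a dict with "image" (400x640x3 uint8, red, green, blue), "K" (3x3 intrinsics, pixels), "distortion" ([k1, k2, p1, p2, k3] as OpenCV has them; the pictures are not rectified), "R" (3x3) and "t" (3): a world point X has camera coordinates R X + t. Camera axes: x right, y down, z forward; pixel columns grow to the right and rows downward; lengths in m; the calibration is good to about 2 mm. A picture is of the moment at which its call begins. There is no depth.
A pose or a line that the arm cannot do raises env.IKError and nothing moves.
- env.job_done(): hands the job in, once; it reports no verdict.
The state is a dict: "time": time; "joint_pos": joint angles; "joint_vel": joint speeds; "joint_efforts": joint torques, N m; "position": TCP position; "eef_rot": TCP orientation; "contact_force": force on the tool from outside, world axes, zero at the start; "ft_torque": the same for the moment, N m; "finger_gap": opening from 0.0 (shut) to 1.0 (fully open).
Only numpy, scipy, OpenCV 4.12 (cv2) and the standard library are available. Lean on these libraries where they do the work, as an engineer would, in place of code of your own. Each camera call takes 0.05 s, during which the arm holds its last target.

TASK

Press the green call button with the fingertips to call the studio helper, then show what to fetch: point down at the middle of the clay elephant's back from a few centimetres above it and keep pointing for about three seconds, then point in the same way at the middle of the empty turntable, and finish while still pointing there. Only the button is touched: do not touch, lift or move the elephant, the turntable, the other figures or the cup, and the fingertips do not come down close over the tortoise or the hen.

Things in the scene. Friction and masses are not known exactly. Their poses are not given: they have to be found in the camera images.
- elephant: loose dry-clay elephant, grey-brown, about 145 mm long, 75 mm wide over the ears and 94 mm high, 0.4 kg, standing on the bench; origin under its middle on the bench, z up, the head and trunk to its own -x, tail to +x
- elephant_back (a point): the middle of the elephant's back, its highest point, 94 mm above the bench; point at this from above (fingertips about 20 to 40 mm over it and within about 25 mm sideways is right)
- tortoise: loose red-brown clay tortoise, about 125 mm long, 90 mm wide and 51 mm high, bystander; origin under its middle, z up, head to its own -x
- tortoise_top (a point): top of the tortoise's domed shell, 51 mm above the bench
- hen: loose pale clay hen, about 105 mm long, 78 mm wide and 91 mm high, bystander; origin under its middle, z up, head to its own -x
- hen_top (a point): top of the hen's head, 91 mm above the bench, 18 mm ahead of its middle
- turntable: sculptor's turntable (banding wheel), fixed to the bench: dark cast foot and a flat round grey head 150 mm across that turns freely, top 64 mm above the bench, nothing on it; origin under its centre, z up
- turntable_top (a point): centre of the turntable's flat top, 64 mm above the bench; point at this from above (fingertips about 20 to 40 mm over it and within about 25 mm sideways is right)
- callbox: white call-button box, 80 x 80 x 22 mm, fixed to the bench, carrying the green button at the middle of its top; origin under its centre
- bell_top (a point): centre of the top face of the green push button (32 mm across), clear above the box; it is pressed straight down
- bell (a joint): push of the green button in m: 0 = up, 0.006 = fully down; a spring brings it back up, fully down takes 5 N, and it counts as pressed beyond 0.004
- cup: loose clear plastic cup, 82 mm across the rim and 100 mm high, a brush standing in it up to 154 mm above the bench, bystander; origin under its middle, z up
Not all that is in view belongs to the job. Of the things that look like the callbox, the smallest one is meant.

How it is judged:
By the outcome, as a careful person would: the job done as asked, in the order asked, and still so for the second after the job is handed in, with the robot touching nothing.
It also fails if it takes over 50 s, if anything falls off the work surface, if the arm or the gripper's body presses on something with over 40 N, if the wrist force passes 120 N, or if a joint passes its speed limit or range.

## Working session

There is one attempt and no reset: what is moved stays moved. The work goes in short steps, each a Python script; the robot and the scene stay as the last script left them, time stands still between calls to the robot, and variables do not carry over. Pictures are saved under pics/ and viewed, and the job is handed in when it is done.

```bash
mkdir -p pics; ls; python3 - <<'E'
from station import env
import cv2,numpy as np
for n in("side","top"):
    d=env.get_image(n); cv2.imwrite(f"pics/{n}0.png",d["image"][:,:,::-1])
    np.savez(f"{n}0.npz",**d)
    print(n,d["K"].tolist(),d["distortion"],np.round(d["R"],3).tolist(),d["t"], -d["R"].T@d["t"])
s=env.get_state(); print(s["time"],s["position"],s["eef_rot"],s["contact_force"])
E
```

```text
pics
side [[363.1753729553117, 0.0, 318.24525580097895], [0.0, 363.1753729553117, 200.46031971655287], [0.0, 0.0, 1.0]] [-0.07917211  0.          0.          0.          0.        ] [[-0.927, 0.376, -0.009], [0.225, 0.536, -0.814], [-0.301, -0.756, -0.581]] [ 0.48142715 -0.0714145   1.25230257] [0.83903994 0.80405734 0.67426822]
top [[377.16540980138257, 0.0, 312.36289696691927], [0.0, 377.16540980138257, 198.9687277967127], [0.0, 0.0, 1.0]] [-0.00426391  0.          0.          0.          0.        ] [[-0.017, -1.0, -0.008], [-0.987, 0.018, -0.159], [0.159, 0.005, -0.987]] [0.00483742 0.53386061 1.01655517] [ 0.36585434 -0.01025017  1.08832922]
0.1 [0.18227305 0.54490367 0.22423123] [[ 3.17232948e-01 -5.01448650e-04 -9.48347513e-01]
 [ 9.48346406e-01 -1.44918907e-03  3.17233344e-01]
 [-1.53341108e-03 -9.99998824e-01  1.58165053e-05]] [ 0.13121145 -0.89679278  0.10418868]
```

View pics/side0.png

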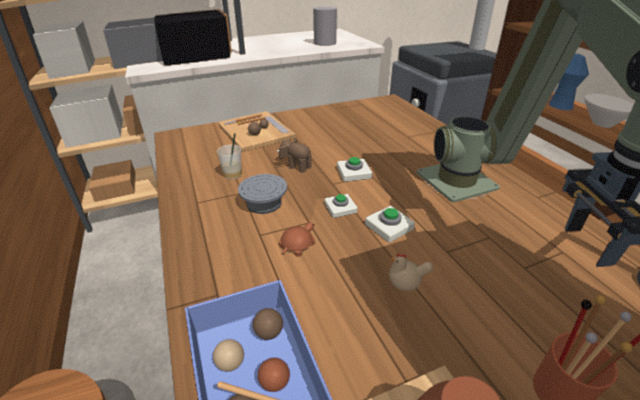

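View pics/top0.png

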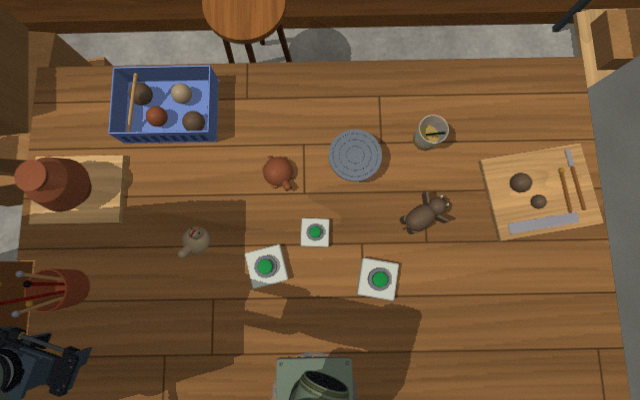

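Three call boxes can be confused with one another. In the top view they are at (315,232), (265,266) and (380,280). In the side view they are at (341,205), (390,222) and (354,168). (315,232) looks smallest, so I'll measure all three. The elephant is at (427,214), the turntable at (355,156), the tortoise at (278,172), the hen at (195,240) and the cup at (432,132).

```bash
cat > h.py <<'E'
import cv2,numpy as np
D={n:dict(np.load(f"{n}0.npz")) for n in("side","top")}
def ray(n,uv):
    d=D[n]; p=cv2.undistortPoints(np.array([[uv]],float),d["K"],d["distortion"])[0,0]
    return -d["R"].T@d["t"], d["R"].T@np.array([p[0],p[1],1])
def plane(n,uv,z):
    c,v=ray(n,uv); return c+v*(z-c[2])/v[2]
def tri(a,b):
    c1,v1=ray("side",a);c2,v2=ray("top",b)
    s=np.linalg.lstsq(np.c_[v1,-v2],c2-c1,rcond=None)[0]
    p,q=c1+v1*s[0],c2+v2*s[1]; return (p+q)/2,np.linalg.norm(p-q)
def proj(n,X):
    d=D[n]; return cv2.projectPoints(np.array([X],float),cv2.Rodrigues(d["R"])[0],d["t"],d["K"],d["distortion"])[0][0,0]
E
python3 - <<'E'
from h import *
G={}
for n in D:
    im=D[n]["image"]; hsv=cv2.cvtColor(im,cv2.COLOR_RGB2HSV)
    m=cv2.inRange(hsv,(50,120,60),(80,255,255))
    k,l,st,c=cv2.connectedComponentsWithStats(m)
    print(n,"green",[(np.round(c[i],1).tolist(),st[i].tolist()) for i in range(1,k) if st[i,4]>20])
    w=cv2.inRange(hsv,(0,0,100),(180,60,255)) 
    k,l,st,c=cv2.connectedComponentsWithStats(w)
    for i in range(1,k):
        if 100<st[i,4]<3000 and 230<c[i][0]<420 and 150<c[i][1]<300:
            cs,_=cv2.findContours((l==i).astype(np.uint8),cv2.RETR_EXTERNAL,cv2.CHAIN_APPROX_NONE)
            r=cv2.minAreaRect(cs[0]); b=cv2.boxPoints(r)
            P=[plane(n,x,.022) for x in b]
            print(n,"white",c[i].round(1),[round(float(np.linalg.norm(P[j]-P[j-1])),4) for j in range(4)],np.mean(P,0).round(4))
    cv2.imwrite(f"pics/crop_{n}.png",cv2.resize(im[90:330,180:460][:, :, ::-1],None,fx=2.5,fy=2.5,interpolation=cv2.INTER_CUBIC))
E
```

```text
side green [([354.0, 160.8], [349, 158, 11, 7, 59]), ([340.2, 197.9], [336, 195, 9, 7, 49]), ([390.6, 213.3], [384, 209, 14, 10, 108])]
side white [230.  158.4] [0.2146, 0.0891, 0.2114, 0.0783] [ 0.7061 -0.4285  0.022 ]
side white [354.  170.6] [0.1388, 0.127, 0.1438, 0.1154] [ 0.3137 -0.1712  0.022 ]
side white [262.3 187.6] [0.1691, 0.1672, 0.1656, 0.149] [ 0.6434 -0.1842  0.022 ]
side white [340.2 206.3] [0.1041, 0.0995, 0.1082, 0.0915] [0.447  0.0023 0.022 ]
side white [389.3 224.8] [0.1379, 0.1429, 0.1559, 0.1254] [0.3545 0.1307 0.022 ]
top green [([314.7, 231.4], [310, 227, 11, 10, 92]), ([264.7, 266.2], [258, 259, 15, 15, 167]), ([379.4, 279.1], [372, 272, 16, 15, 180])]
top white [354.9 154.7] [0.1535, 0.1569, 0.1546, 0.1535] [ 0.6668 -0.13    0.022 ]
top white [314.5 232.2] [0.0786, 0.0804, 0.0796, 0.0803] [ 0.4427 -0.0091  0.022 ]
top white [265.9 266.1] [0.103, 0.1038, 0.1033, 0.1022] [0.3506 0.1284 0.022 ]
top white [377.2 278.9] [0.1044, 0.1041, 0.106, 0.1039] [ 0.3107 -0.1811  0.022 ]
```

View pics/crop_top.png

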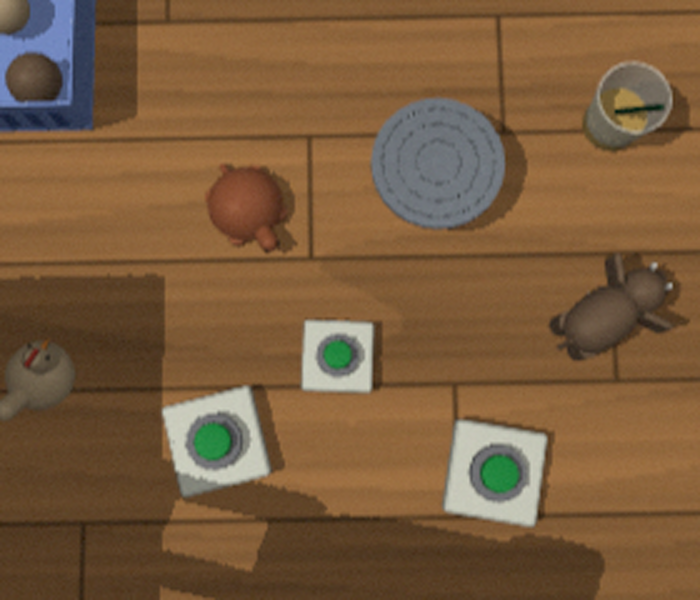

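View pics/crop_side.png

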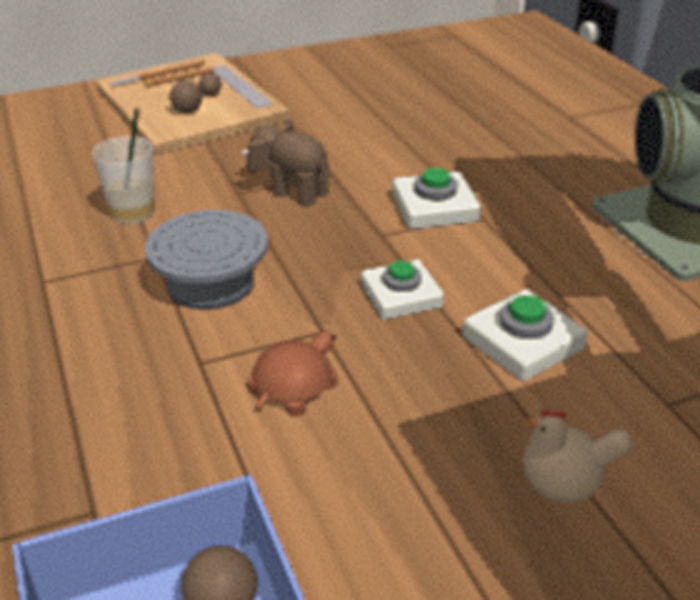

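The small box measures about 80 mm and the other two about 104 mm, so (315,232) is the right one. Next I'll zoom in on the elephant and segment the figures.

```bash
python3 - <<'E'
from h import *
t=D["top"]["image"][180:250,385:465]; s=D["side"]["image"][125:185,260:330]
a=cv2.resize(t,(400,350),interpolation=cv2.INTER_CUBIC); b=cv2.resize(s,(400,350),interpolation=cv2.INTER_CUBIC)
cv2.imwrite("pics/eleph.png",np.hstack([a,b])[:,:,::-1])
p,e=tri((340.2,197.4),(314.7,231.4)); print("bell tri",p.round(4),round(e,4))
for z in(.03,.036,.042): print(z,plane("top",(314.7,231.4),z).round(4),plane("side",(340.2,197.4),z).round(4))
# elephant top mask
for n,(x0,y0,x1,y1) in {"top":(395,185,460,245),"side":(270,130,325,178)}.items():
    im=D[n]["image"][y0:y1,x0:x1]; hsv=cv2.cvtColor(im,cv2.COLOR_RGB2HSV)
    m=((hsv[:,:,1]<125)&(hsv[:,:,2]<150)).astype(np.uint8)
    k,l,st,c=cv2.connectedComponentsWithStats(m); i=1+np.argmax(st[1:,4]); 
    print(n,c[i]+[x0,y0],st[i])
    cv2.imwrite(f"pics/m_{n}.png",cv2.resize((l==i)*255.,None,fx=5,fy=5,interpolation=0))
    cs,_=cv2.findContours((l==i).astype(np.uint8),0,1); print(cv2.minAreaRect(cs[0]))
    if n=="top":
        mm=cv2.morphologyEx((l==i).astype(np.uint8),cv2.MORPH_OPEN,cv2.getStructuringElement(cv2.MORPH_ELLIPSE,(15,15)))
        ys,xs=np.nonzero(mm); print("opened",xs.mean()+x0,ys.mean()+y0,len(xs))
    if n=="side":
        for x in range(0,55,3):
            ys=np.nonzero((l==i)[:,x])[0]
            if len(ys): print(x+x0,ys.min()+y0,end="; ")
E
```

```text
bell tri [ 0.4431 -0.0095  0.0399] 0.0003
0.03 [ 0.4437 -0.0094  0.03  ] [ 0.4371 -0.0223  0.03  ]
0.036 [ 0.4433 -0.0094  0.036 ] [ 0.4408 -0.0146  0.036 ]
0.042 [ 0.4428 -0.0094  0.042 ] [ 0.4446 -0.0069  0.042 ]
top [424.93779016 213.57381616] [   5    6   49   43 1077]
((28.634469985961914, 25.74260711669922), (35.62984848022461, 51.103904724121094), 70.46334838867188)
opened 424.5231866825208 214.15101070154577 841
side [295.19477435 153.6912114 ] [  7   5  36  38 842]
((23.918033599853516, 24.09836196899414), (42.764320373535156, 29.448482513427734), 39.80556869506836)
279 140; 282 138; 285 140; 288 137; 291 136; 294 135; 297 139; 300 143; 303 144; 306 145; 309 148; 312 159; [ WARN:0@0.087] global loadsave.cpp:1063 imwrite_ Unsupported depth image for selected encoder is fallbacked to CV_8U.
```

View pics/eleph.png

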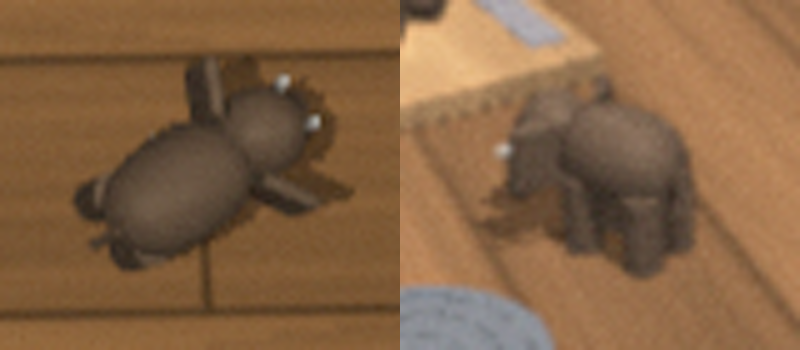

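View pics/m_top.png

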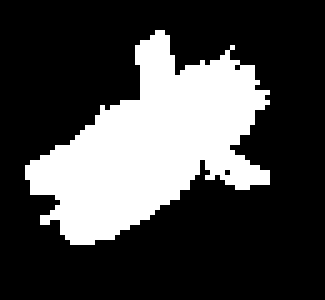

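```bash
python3 - <<'E'
from h import *
T=(420.4,217.4); S=(299.4,150.7)
print("body centre tri",tri(S,T))
for z in(.06,.065,.094): print("body",z,plane("top",T,z).round(4))
print("mid whole z.06",plane("top",(425.6,214.4),.06).round(4))
h=plane("top",(385+265*.2,180+130*.2),.07); print("head",h.round(4))
for q in[(95,243),(310,100)]: print(plane("top",(385+q[0]*.2,180+q[1]*.2),.06).round(4))
# turntable
im=D["top"]["image"]; hsv=cv2.cvtColor(im,cv2.COLOR_RGB2HSV)
w=cv2.inRange(hsv,(90,15,60),(130,110,255)); w[:110]=0;w[200:]=0;w[:,:310]=0;w[:,400:]=0
k,l,st,c=cv2.connectedComponentsWithStats(w); i=1+np.argmax(st[1:,4])
cs,_=cv2.findContours((l==i).astype(np.uint8),0,1); cc=max(cs,key=len); e=cv2.fitEllipse(cc); print(e)
P=np.array([plane("top",x[0],.064) for x in cc.astype(float)]); print("tt",plane("top",e[0],.064),P.min(0),P.max(0),np.ptp(P,0))
print("tt side",proj("side",plane("top",e[0],.064)))
for n,uv,z in[("tort",(278,172),.03),("hen",(195,240),.05),("cup rim",(434,130),.1)]: print(n,plane("top",uv,z).round(3))
for z in (.06,.094): print(proj("side",[*plane("top",T,.065)[:2],z]))
E
```

```text
body centre tri (array([ 0.47275714, -0.29668685,  0.06630899]), np.float64(0.0027559331972637166))
body 0.06 [ 0.4747 -0.2991  0.06  ]
body 0.065 [ 0.4741 -0.2977  0.065 ]
body 0.094 [ 0.4711 -0.2896  0.094 ]
mid whole z.06 [ 0.4827 -0.3138  0.06  ]
head [ 0.5039 -0.346   0.07  ]
[ 0.4449 -0.2526  0.06  ]
[ 0.5215 -0.3752  0.06  ]
((354.6855773925781, 155.00961303710938), (49.95008087158203, 51.4183235168457), 94.62802124023438)
tt [ 0.65295903 -0.12521812  0.064     ] [ 0.58125085 -0.19693976  0.064     ] [ 0.72628989 -0.05296896  0.064     ] [1.45039040e-01 1.43970799e-01 4.44089210e-16]
tt side [262.47905551 186.21659266]
tort [0.616 0.093 0.03 ]
hen [0.424 0.32  0.05 ]
cup rim [ 0.709 -0.34   0.1  ]
[298.62852238 152.13953709]
[298.25314552 143.58972406]
```

Measurements: bell at (0.443, -0.0095, 0.040), back at (0.474, -0.298, 0.094), which reprojects onto the side silhouette, and turntable at (0.653, -0.125, 0.064). I'll start with the button: lift, shut the gripper, move over at height, then press with force feedback.

```bash
cat >> h.py <<'E'
def R(p):
    a=np.arctan2(p[1],p[0]); c,s=np.cos(a),np.sin(a)
    return np.array([[c,0,-s],[s,0,c],[0,-1,0]])
E
python3 - <<'E'
from h import *
from station import env
b=np.array([.443,-.0095])
s=env.get_state(); p=s["position"]
env.move_linear([p[0],p[1],.30],v=.25)
env.grip(0.0,10)
print(env.ik([*b,.25],R(b)))
env.movep([*b,.25],R(b))
env.move_linear([*b,.09],v=.2)
s=env.get_state(); print(s["time"],s["position"],s["contact_force"],s["finger_gap"])
d=env.get_image("side"); im=d["image"][120:240,270:430]; cv2.imwrite("pics/pre.png",cv2.resize(im,None,fx=4,fy=4,interpolation=2)[:,:,::-1])
E
```

```text
[-2.71568956e+00  5.32895332e+00  1.02973971e+02 -2.54444375e-14
  7.16970759e+01 -1.48718733e+00]
5.0667 [ 0.44387092 -0.0093563   0.09074265] [0.69652995 0.52880781 0.84045243] 0.006261887274073573
```

View pics/pre.png

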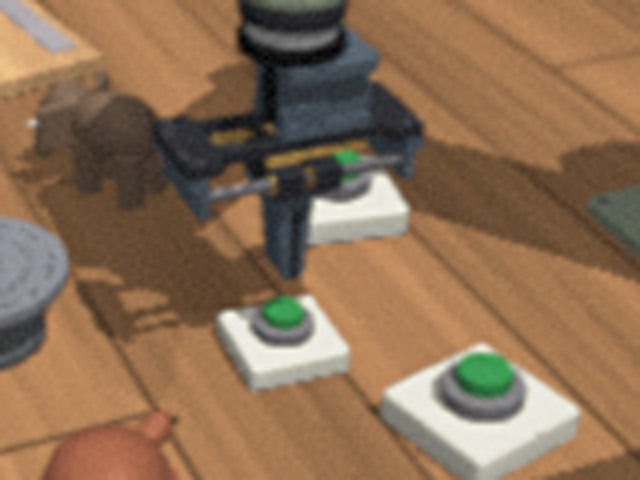

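The closed fingertips, at about (292,275) in the crop, are directly above the small box's button at (285,312). The nearby boxes are clear. Pressing now.

```bash
python3 - <<'E'
from h import *
from station import env
b=np.array([.443,-.0095])
env.move_linear([*b,.058],v=.06)
f0=env.get_state()["contact_force"][2]
z=.056; 
while z>.036:
    env.move_linear([*b,z],v=.02); s=env.get_state(); f=s["contact_force"][2]-f0
    print(round(z,4),(s["position"]).round(4),round(f,2))
    if f>9: break
    z-=.001
env.wait(.3); print(env.get_state()["contact_force"][2]-f0)
d=env.get_image("side"); im=d["image"][140:240,270:430]; cv2.imwrite("pics/press.png",cv2.resize(im,None,fx=4,fy=4,interpolation=2)[:,:,::-1])
env.move_linear([*b,.12],v=.1); s=env.get_state(); print(s["time"],s["contact_force"])
E
```

```text
0.056 [ 0.4431 -0.0095  0.0561] 0.16
0.055 [ 0.4433 -0.0095  0.0552] 1.84
0.054 [ 0.4433 -0.0095  0.0541] 2.1
0.053 [ 0.4433 -0.0095  0.0531] 2.23
0.052 [ 0.4433 -0.0095  0.0521] 3.37
0.051 [ 0.4433 -0.0095  0.0511] 4.03
0.05 [ 0.4433 -0.0095  0.0501] 3.67
0.049 [ 0.4433 -0.0095  0.0492] 7.09
0.048 [ 0.4433 -0.0095  0.0491] 15.31
14.728575620072563
9.2667 [-0.34829051 -0.0701368   0.51209439]
```

View pics/press.png

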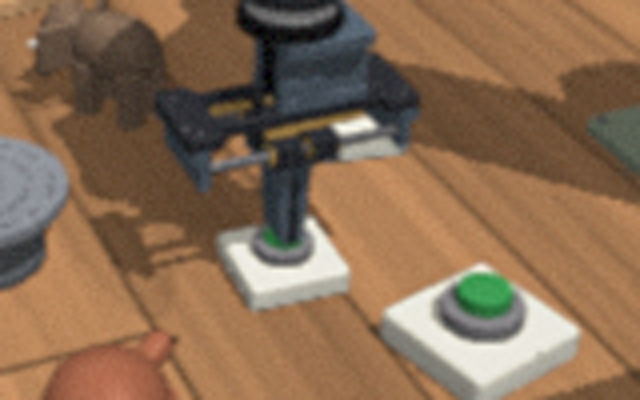

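The fingertips pressed the button to its stop. The spring force rose over about 6 mm, then reached 15 N, and the button was released afterwards. Next, the elephant.

```bash
python3 - <<'E'
from h import *
from station import env
b=np.array([.443,-.0095]); e=np.array([.4745,-.2985])
env.move_linear([*b,.23],v=.2)
env.movep([*e,.23],R(e))
env.move_linear([*e,.135],v=.1)
s=env.get_state(); print(s["time"],s["position"])
for n in("side","top"):
    d=env.get_image(n); im=d["image"]; im=im[90:190,230:350] if n=="side" else im[160:260,370:490]
    cv2.imwrite(f"pics/pt_{n}.png",cv2.resize(im,None,fx=4,fy=4,interpolation=2)[:,:,::-1])
E
python3 -c "
import cv2,numpy as np
cv2.imwrite('pics/pt.png',np.hstack([cv2.resize(cv2.imread(f'pics/pt_{n}.png'),(400,333)) for n in('side','top')]))"
```

```text
12.1833 [ 0.47496674 -0.29873821  0.13566815]
```

View pics/pt.png

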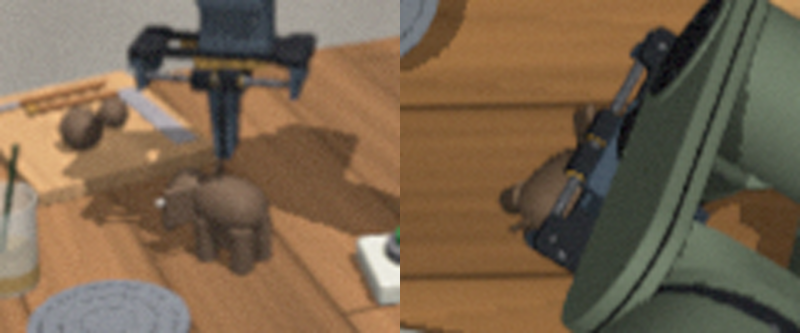

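In the side view the fingertip, at pixel (297,136), is just above the middle of the elephant's back, at about (299,143), with a clear gap. I'll hold there and then go to the turntable.

```bash
python3 - <<'E'
from h import *
from station import env
e=np.array([.4745,-.2985]); t=np.array([.653,-.125])
env.wait(3.1)
s=env.get_state(); print(s["time"],s["position"],s["contact_force"])
env.move_linear([*e,.22],v=.15)
env.movep([*t,.22],R(t))
env.move_linear([*t,.105],v=.1)
s=env.get_state(); print(s["time"],s["position"],s["contact_force"])
o=[]
for n in("side","top"):
    d=env.get_image(n); im=d["image"]; cv2.imwrite(f"pics/f_{n}.png",im[:,:,::-1])
    im=im[120:240,220:364] if n=="side" else im[100:250,300:480]; o.append(cv2.resize(im,(400,333),interpolation=2))
cv2.imwrite("pics/tt.png",np.hstack(o)[:,:,::-1])
print("tip proj",proj("side",s["position"]-[0,0,.011]), "tt",proj("side",[.653,-.125,.064]))
E
```

```text
15.3833 [ 0.47449071 -0.2985056   0.13497966] [-0.09672436  0.24960359  0.49041486]
18.3833 [ 0.6535163  -0.12512176  0.10580692] [-0.01536458 -0.44937931 -0.09239308]
tip proj [261.32258288 177.75040618] tt [262.48443318 186.25540014]
```

View pics/tt.png

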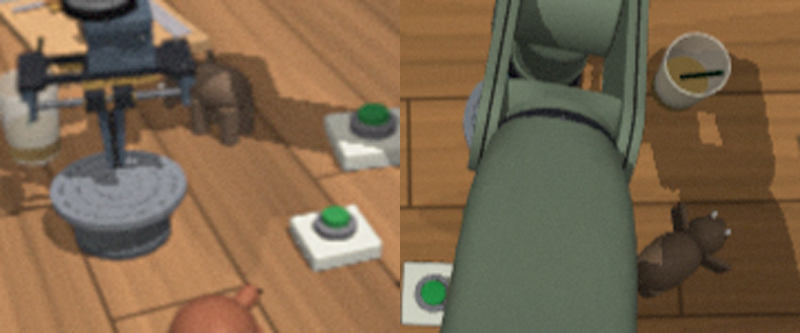

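View pics/f_side.png

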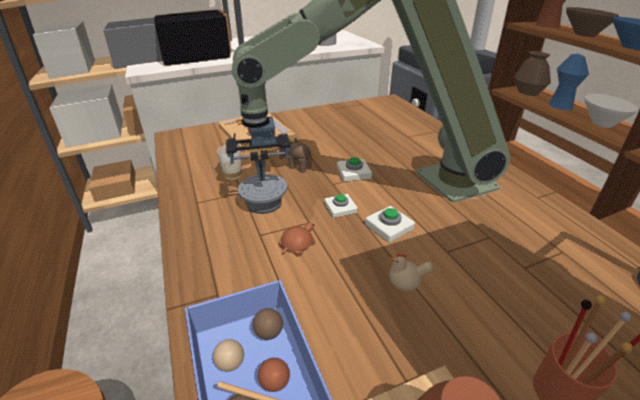

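The fingertips are over the middle of the turntable, at about (261,179), with a clear gap, and everything else looks unmoved. I'll hold for three seconds and hand in while still pointing.

```bash
python3 - <<'E'
from h import *
from station import env
env.wait(3.2)
d=env.get_image("top")["image"].astype(int)
diff=np.abs(d-D["top"]["image"]).mean(2)
for n,(u,v) in dict(tort=(278,172),hen=(195,240),cup=(432,132),eleph=(432,212)).items(): print(n,round(diff[v-8:v+9,u-8:u+9].mean(),1))
s=env.get_state(); print(s["time"],s["position"],s["contact_force"])
env.job_done()
E
```

```text
tort 3.2
hen 3.1
cup 17.1
eleph 20.1
21.7333 [ 0.65298146 -0.12497118  0.10496408] [-8.45623871e-04 -3.42006331e-01 -8.53812833e-01]
the job is handed in; nothing more can be done
```

The cup and elephant patches differ from the first picture, probably because of the arm's shadow. I'll check against the saved pictures.

```bash
python3 - <<'E'
from h import *
a=D["top"]["image"][:,:,::-1]; b=cv2.imread("pics/f_top.png")
o=[cv2.resize(x[105:245,396:470],(350,560),interpolation=2) for x in(a,b)]
cv2.imwrite("pics/cmp.png",np.hstack(o))
E
```

```text
(no output)
```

View pics/cmp.png

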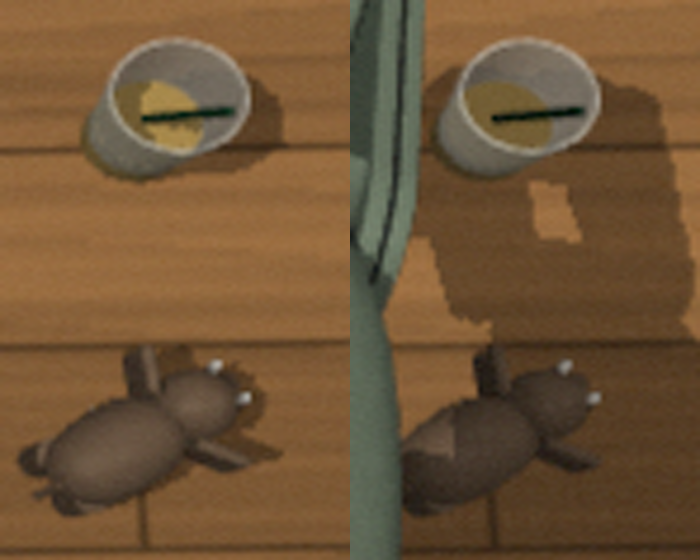

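The job is done and handed in at about 21.7 s, with the arm still pointing at the turntable. No verdict is reported.

- **Button:** I chose the smallest of the three boxes, which measured 80 mm against about 104 mm for the other two. The closed fingertips pressed its button to the stop: the spring force rose over about 6 mm, then reached 15 N. I then released it.
- **Elephant:** I pointed from about 30 mm above the middle of its back and held for just over 3 s.
- **Turntable:** I then pointed from about 30 mm above its centre, held for just over 3 s, and handed in there.

**Last checks:**
- **Contact:** the force on the tool was under 1 N, so nothing was being touched.
- **Tortoise and hen:** their picture patches matched the first picture.
- **Cup and elephant:** their patches differed in brightness. Side by side, both are in the same place and the difference is the arm's shadow. The arm hid the elephant's tail end.
- **Turntable:** the arm hid it in the last top view, so I checked the pointing there from the side view and the arm's reported position only.

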